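# Prop the block heater's lid open on its folding stay

### The arm

A 7-joint arm with a two-finger parallel gripper is mounted at the origin on a cart in front of the work surface, level with it; the furniture and walls round the work are solid. World frame = base frame: x ahead of the robot, y to its left, z up, the work surface at z = 0. Lengths are in m, angles in rad, forces in N, time in s.
With the tool pointing down it reaches from about 0.425 to 0.825 m from the base axis. Payload 3.6 kg.
Tool frame: the origin (TCP) lies between the finger pads; the fingertips stand finger_overhang ahead of it and the grasp point (between the pads) is the TCP (finger_overhang is the distance from the TCP to the fingertips, in m); z points along the fingers, y is the line along which they close (so a half turn about z gives the same grasp; the last joint's range is limited). The gripper opens to 85 mm and grips with 20 to 120 N. Pads are 22 mm wide; open, the fingers measure 114 mm over their backs; the gripper's body (76 mm by 85 mm) begins 54 mm behind the grasp point. The pads swing forward as they close: fully open they stand 13 mm farther back than shut.
Start: joints at [1.149, 0.615, -0.013, 1.423, 0.008, 1.103, -0.04], TCP at [0.25, -0.6, 0.211] pointing down, gripper open.
Joint ranges: [-3.12, 3.12], [-0.3, 2.06], [-1.34, 1.32], [0.26, 2.42], [-1.36, 4.5], [0.01, 1.98], [-2.84, 2.84]. Speed limits (rad/s): [2.79, 2.79, 3.14, 3.14, 3.14, 3.14, 3.14].

### API

Orientations are given as a unit quaternion [w, x, y, z].
In Python, from rig import * gives the robot as it stands. The module is installed in compiled form; this text tells all that it offers.
- The arm moves only by the shell command python3 -m jog 'ROWS'. ROWS is JSON, a list of rows, each a list of 7 numbers: the shift along the tool's x, y, z scaled (see below), then the turn, a rotation vector about the tool's x, y, z scaled (see below), then the closure, from -1 (fully open) to 1 (shut). In form: [[tx, ty, tz, rx, ry, rz, grip], ...]. A call has 1 to 10 rows; each row is the pose to reach, as a shift and turn from the pose commanded when the call began, along the tool's axes at that moment, turning the shorter way round; what a row does not reach only later rows make up. The controller multiplies each number of a shift by 1 m and each number of a turn by 360 degrees. A row lasts 1/12 s, in which the tool goes at most 41.7 mm and 7.16 degrees, less where a joint would pass 70% of its speed; a pose out of reach is approached as far as the arm can. A call with a number of a shift or a turn outside -1 to 1 is refused whole. A call with a gripper value outside its range is refused whole. The fingers move at their own pace and stop on an object; the grip force is fixed at half the most. Time passes only in rows, so rows that repeat a pose let the fingers close. It gives the time, the measured TCP pose, the force, the opening and the grip force at its end, in the units of the state.
- get_obs(): the state, without advancing time (a new reading comes with each control period).
- snapshot(name): name is "side" or "top"; returns (picture, depth): 384x512x3 uint8, blue, green, red; 384x512 float32, m along the optical axis (not along the pixel's ray), 0 where there is no reading.
- get_calibration(name): a dict with "camera_matrix" (3x3 intrinsics, pixels), "extrinsics" (4x4, takes a point from camera to world coordinates). Camera axes: x right, y up, looking along -z (the intrinsics and any distortion apply to the point x, -y, -z); pixel columns grow to the right and rows downward; lengths in m; the calibration is good to about 2 mm. A picture is of the moment at which its call begins. get_calibration takes no time and is no camera call.
- job_done(): hands the job in; it is judged then, once.
The state is a dict: "time_s": time; "q": joint angles; "qvel": joint speeds; "tau": joint torques, N m; "ee_pos": TCP position; "ee_rot": TCP orientation; "force": force on the tool from outside, world axes, zero at the start; "moment": the same for the moment, N m; "opening": finger opening in m; "gripper_force": force on a finger pad.
Only numpy, scipy, OpenCV 4.12 (cv2) and the standard library are available. Lean on these libraries where they do the work, as an engineer would, in place of code of your own. Each camera call takes 0.05 s, during which the arm holds its last target. There are 200 camera calls.

### The job

Open the block heater for loading: raise its hinged lid by the bar at its front edge, then press the black knob at the elbow of the folding stay on the heater's side through the straight position to its stop, so that the lid is locked up unaided. Leave the bottles where they stand.

Things in the scene. Friction and masses are not known exactly. Their poses are not given: they have to be found in the camera images.
- block_heater: White bench block heater, fixed, 150 (x) x 200 (y) x 86 mm without lid; grey front panel with a dark display and three round keys. Origin: centre of its underside; x runs from its front to its back, y to the left as seen from its front, z up ('local' below is this frame, in mm). Lid hinge line: along y at local x 70, z 86. The stay is on its left side (local +y).
- lid (a joint): Angle of the white lid (150 x 200 x 22 mm, 0.35 kg): 0 closed, grows as its front edge rises. At 1.31 (75 degrees) the stay is straight and stops it; locked it stands at about 1.29. Hinge friction (0.15 N m) just holds an unlocked lid let go above about 1.1; lower down it falls shut.
- lid_bar (a point): Middle of the steel pull bar along the lid's front edge: 12 mm diameter, 120 mm long along y, on an arm at each end, 28 mm free behind it, nothing under it. Closed at local (-109, 0, 97); moves on a circle of 179 mm radius about the hinge to (34, 0, 262) at lid 1.31. Push it up from below with tilted fingers or pinch it; takes about 3 N.
- stay_upper (a joint): Elbow of the folding stay (two flat steel links, 68 mm between pivots; lower pivot on the case at local x -20, z 64, upper on the lid). 0 folded, grows as the lid rises, 2.66 dead straight, stop at 2.94; past 2.66 it is over centre and locked, the lid's weight pressing it to the stop. Elbow friction keeps it from passing by itself; press with a few N, which also lifts a lid sagged a little.
- stay_knob (a point): Middle of the black knob on the stay's elbow: cylinder 18 mm diameter, 34 mm long along y, spanning local y 113 to 147. Folded at local x -86, z 80; dead straight at x 18, z 120; at the locked stop x 26, z 114. Lid up but not locked, it stands at the straight position or in front of and above it; press it backward and down (local x 0.83, z -0.56).
- squat_bottle: White bottle with a cap, 52 mm diameter, 121 mm tall, loose, on the heater's left, beyond the stay. Origin: centre of its underside, z up. To be left alone.
- round_bottle: White bottle with a cap, 56 mm diameter, 136 mm tall, loose, farther to the left. Origin: centre of its underside, z up. To be left alone.

How it is judged:
By the outcome, as a careful person would: the job done as asked, in the order asked, and still so for the second after the job is handed in, with the robot touching nothing.
It also fails if it takes over 42 s, if anything falls off the work surface, if the arm or the gripper's body presses on something with over 40 N, if the wrist force passes 120 N, or if a joint passes its speed limit or range.

## Working session

There is one attempt and no reset: what is moved stays moved. The work goes in short steps, Python scripts to look and compute and a shell command to move; the robot and the scene stay as the last step left them, time stands still between calls to the robot, and variables do not carry over. Pictures are saved under pics/ and viewed, at most 10 in all, crops included, and the job is handed in when it is done.

```bash
mkdir -p pics; python3 - <<'E'
from rig import *
import cv2,numpy as np
o=get_obs();print(o)
for n in("side","top"):
    p,d=snapshot(n);cv2.imwrite(f"pics/{n}0.png",p);np.save(f"{n}0.npy",d);c=get_calibration(n);print(n,c)
E
```

```text
{'time_s': 0.0, 'q': array([ 1.14949807,  0.6159377 , -0.01265825,  1.42489983,  0.00814711,
        1.10342239, -0.0403825 ]), 'qvel': array([-0.00069642,  0.0004399 , -0.00106117,  0.00099313, -0.00102607,
        0.00082469, -0.00136485]), 'tau': array([ 2.37685992e-05, -4.69217992e+01,  2.59267017e-01, -1.71036369e+01,
        9.95860813e-03,  9.48411121e-03, -7.39375707e-06]), 'ee_pos': array([ 0.24970346, -0.59923023,  0.21002582]), 'ee_rot': array([-1.27691143e-03,  9.80565453e-01,  1.96187873e-01, -2.84300647e-04]), 'force': array([ 0.54942935,  0.40951186, -0.38522413]), 'moment': array([ 0.04957079, -0.02498162, -0.01944276]), 'gripper_force': 0.0, 'opening': 0.08548981490895742}
side {'camera_matrix': array([[426.01869414,   0.        , 251.30659296],
       [  0.        , 426.01869414, 188.18313377],
       [  0.        ,   0.        ,   1.        ]]), 'extrinsics': array([[-0.8821116 ,  0.18809429, -0.43185607,  0.08326055],
       [-0.47034234, -0.30182274,  0.82926541,  0.90210245],
       [ 0.02563611,  0.93462483,  0.35471005,  0.49701338],
       [ 0.        ,  0.        ,  0.        ,  1.        ]])}
top {'camera_matrix': array([[400.32247442,   0.        , 258.56221061],
       [  0.        , 400.32247442, 186.99724484],
       [  0.        ,   0.        ,   1.        ]]), 'extrinsics': array([[ 6.84694062e-03,  9.94608240e-01, -1.03477383e-01,
         4.59334195e-01],
       [-9.99976416e-01,  6.75473869e-03, -1.24143441e-03,
         8.79991068e-04],
       [-5.35778210e-04,  1.03483442e-01,  9.94631032e-01,
         1.21670818e+00],
       [ 0.00000000e+00,  0.00000000e+00,  0.00000000e+00,
         1.00000000e+00]])}
```

View pics/side0.png

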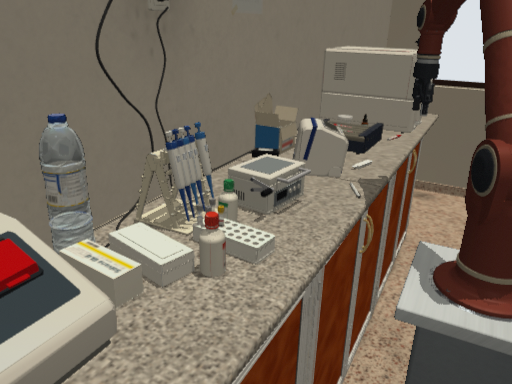

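View pics/top0.png

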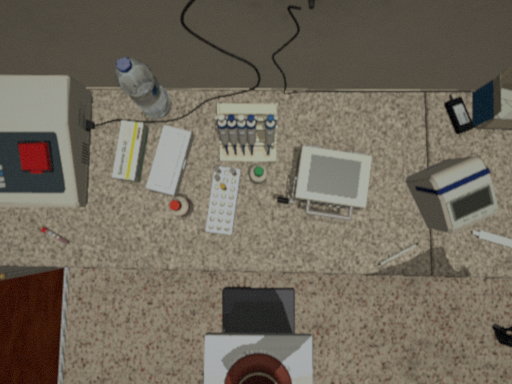

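The heater is at about (333,180) in the top view, with its bar at (330,211), knob at (283,200) and squat bottle at (258,173). I'll enlarge both views.

```bash
python3 - <<'E'
import cv2,numpy as np
a=cv2.imread("pics/top0.png")[130:230,240:390];a=cv2.resize(a,None,fx=5,fy=5,interpolation=cv2.INTER_CUBIC);cv2.imwrite("pics/tc.png",a)
a=cv2.imread("pics/side0.png")[140:225,200:330];a=cv2.resize(a,None,fx=6,fy=6,interpolation=cv2.INTER_CUBIC);cv2.imwrite("pics/sc.png",a)
E
```

```text
(no output)
```

View pics/tc.png

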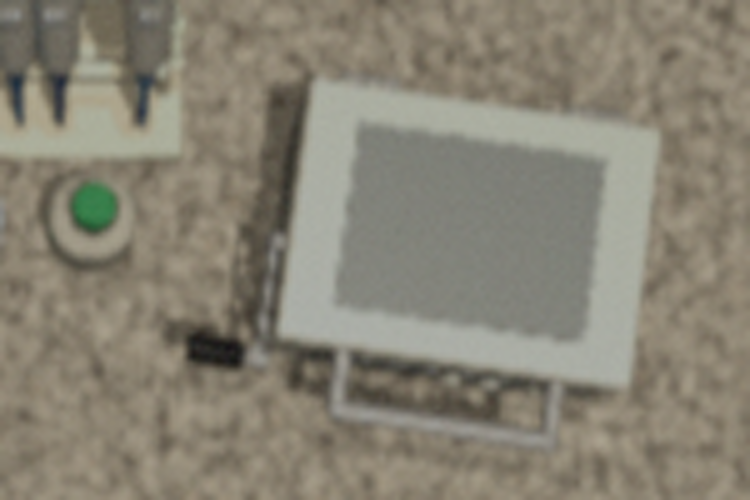

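View pics/sc.png

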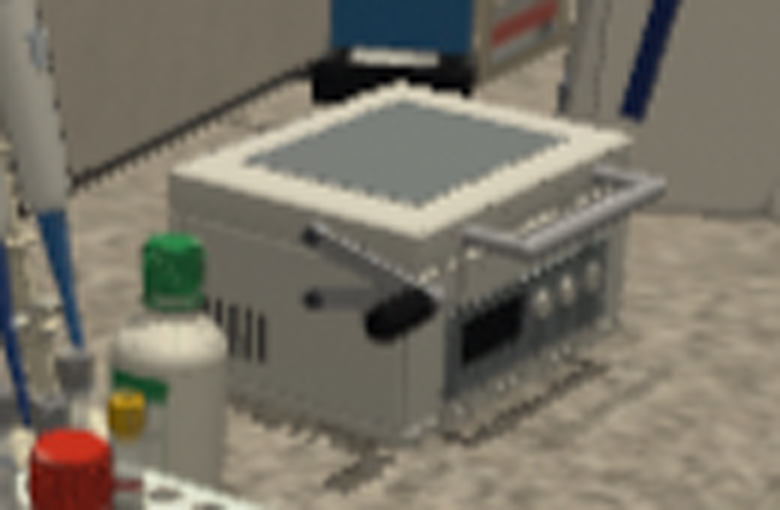

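Top crop, scale 5, offset (240,130): the lid's corners are (314,80), (658,130), (630,386) and (277,340). The bar runs (338,411)–(550,439), the knob is at (215,349) and the green cap at (95,207).

```bash
cat > h.py <<'E'
from rig import *
import numpy as np
from scipy.optimize import least_squares
from scipy.spatial.transform import Rotation as R
def ray(n,u,v,z):
    c=get_calibration(n);K=c["camera_matrix"];T=c["extrinsics"]
    d=T[:3,:3]@np.array([(u-K[0,2])/K[0,0],-(v-K[1,2])/K[1,1],-1]);o=T[:3,3]
    return o+d*(z-o[2])/d[2]
def proj(n,P):
    c=get_calibration(n);K=c["camera_matrix"];T=c["extrinsics"]
    p=(np.atleast_2d(P)-T[:3,3])@T[:3,:3];return np.c_[K[0,2]-K[0,0]*p[:,0]/p[:,2],K[1,2]+K[1,1]*p[:,1]/p[:,2]]
E
python3 - <<'E'
from h import *
tp=lambda a:np.array(a)/5+[240,130]
sp=lambda a:np.array(a)/6+[200,140]
L=np.array([[75,100,108],[75,-100,108],[-75,-100,108],[-75,100,108],[-109,60,97],[-109,-60,97],[-86,130,80]])/1e3
t=tp([[314,80],[658,130],[630,386],[277,340],[338,411],[550,439],[215,349]])
s=sp([[172,172],[405,84],[632,140],[425,232],[528,246],[662,187],[396,315]])
def W(p): return L@R.from_euler('z',p[2]).as_matrix().T+[p[0],p[1],0]
for use in("t","s","ts"):
    f=lambda p:np.r_[(proj("top",W(p))-t).ravel()*('t' in use),(proj("side",W(p))-s).ravel()*('s' in use)]
    r=least_squares(f,[.47,-.18,0],loss='soft_l1');print(use,r.x.round(4),r.fun.round(1))
    p=r.x
for n,c in(("cap",tp([[95,207]])[0]),):print(n,ray("top",*c,.121))
print(W(p).round(4))
o=get_obs();print(R.from_quat(o['ee_rot'],scalar_first=True).as_matrix().round(3))
E
```

```text
t [ 0.6062 -0.2083 -0.1354] [-0.7 -0.9  1.1 -0.9  0.6  0.8 -0.4 -0.3 -0.4 -0.1 -0.1  0.4  0.2  1.
 -0.  -0.  -0.  -0.   0.  -0.  -0.   0.   0.   0.  -0.  -0.   0.  -0. ]
s [ 0.6048 -0.2079 -0.1572] [-0.  -0.   0.   0.  -0.   0.  -0.  -0.  -0.  -0.  -0.   0.  -0.   0.
 -0.5 -1.  -0.2 -0.5  1.6 -0.7 -0.7  0.3  0.3  0.8 -0.5  0.3  0.7 -0. ]
ts [ 0.6059 -0.2086 -0.1431] [-0.4 -1.   1.4 -0.5  0.5  1.1 -0.5 -0.5 -0.5 -0.2 -0.3  0.6  0.1  0.7
 -0.6 -0.9 -1.  -0.6  1.2 -1.  -0.3  0.2  0.6  0.6 -0.7 -0.   1.3 -0.1]
cap [0.61666282 0.00133465 0.121     ]
[[ 0.6944 -0.1203  0.108 ]
 [ 0.6659 -0.3183  0.108 ]
 [ 0.5174 -0.2969  0.108 ]
 [ 0.5459 -0.0989  0.108 ]
 [ 0.5066 -0.1337  0.097 ]
 [ 0.4895 -0.2525  0.097 ]
 [ 0.5393 -0.0677  0.08  ]]
[[ 0.923  0.385 -0.001]
 [ 0.385 -0.923  0.002]
 [ 0.    -0.002 -1.   ]]
```

```bash
cat >> h.py <<'E'
H=np.array([.606,-.2085,0]);Rz=R.from_euler('z',-.143)
def loc(p): return Rz.apply(np.array(p)/1e3)+H
def loci(w): return Rz.inv().apply(np.array(w)-H)*1e3
def Rd(tilt): # tilt below horizontal (rad), tool y = -local y
    z=Rz.apply([np.cos(tilt),0,-np.sin(tilt)]);y=Rz.apply([0,-1,0]);return R.from_matrix(np.c_[np.cross(y,z),y,z])
def state():
    o=get_obs();return o,np.array(o['ee_pos']),R.from_quat(o['ee_rot'],scalar_first=True)
def row(p,Rt):
    o,p0,R0=state();return np.r_[R0.inv().apply(p-p0),(R0.inv()*Rt).as_rotvec()/2/np.pi].round(4)
def bar(th): a=th+.0614;return np.array([70-179.3*np.cos(a),0,86+179.3*np.sin(a)])
def lift(th,tilt,d,e):
    t=np.array([np.cos(tilt),0,-np.sin(tilt)]);n=np.array([np.sin(tilt),0,np.cos(tilt)])
    return bar(th)-d*n+e*t
E
python3 - <<'E'
import rig;print([n for n in dir(rig) if n[0]!='_'],getattr(rig,'finger_overhang',None))
from h import *
T=np.radians(45)
for d in(80,50):
  p=loc(lift(0,T,d,0));print(p,row(p,Rd(T)))
E
```

```text
['IKError', 'finger_overhang', 'get_calibration', 'get_obs', 'job_done', 'snapshot'] 0.019
[ 0.44215891 -0.18490971  0.04043356] [ 0.337  -0.3081  0.1704 -0.034   0.122   0.081 ]
[ 0.46315559 -0.18793287  0.06164676] [ 0.3552 -0.2973  0.1492 -0.034   0.122   0.081 ]
```

```bash
python3 - <<'E'
from h import *
T=np.radians(45)
p=loc(lift(0,T,50,-55));print(p,row(p,Rd(T)))
E
```

```text
[ 0.42466168 -0.18239041  0.10053764] [ 0.3218 -0.3173  0.1103 -0.034   0.122   0.081 ]
```

```bash
python3 -m jog '[[0.16,-0.16,0.0,-0.017,0.061,0.04,1],[0.16,-0.16,0.0,-0.017,0.061,0.04,1],[0.16,-0.16,0.0,-0.017,0.061,0.04,1],[0.16,-0.16,0.0,-0.017,0.061,0.04,1],[0.16,-0.16,0.0,-0.017,0.061,0.04,1],[0.322,-0.317,0.11,-0.034,0.122,0.081,1],[0.322,-0.317,0.11,-0.034,0.122,0.081,1],[0.322,-0.317,0.11,-0.034,0.122,0.081,1],[0.322,-0.317,0.11,-0.034,0.122,0.081,1],[0.322,-0.317,0.11,-0.034,0.122,0.081,1]]'; python3 - <<'E'
from h import *
T=np.radians(45)
o,p,r=state();print(o['q'].round(2),r.as_matrix()[:,2])
for d,e in((50,-55),(50,-6)): p=loc(lift(0,T,d,e));print(p,row(p,Rd(T)))
E
```

```text
time_s: 0.93
ee_pos: [0.3747, -0.316, 0.1965]
ee_rot: [0.011, 0.937, -0.025, 0.347]
force: [0.5, -0.7, -0.0]
opening: -0.0
gripper_force: 0.0
[ 1.75  0.5  -1.03  2.33 -1.24  0.08  0.48] [ 0.6499809  -0.03802344 -0.75899872]
[ 0.42466168 -0.18239041  0.10053764] [-0.0299 -0.1365  0.1002 -0.0092  0.0121  0.0107]
[ 0.45895626 -0.18732823  0.06588941] [-0.0263 -0.1335  0.149  -0.0092  0.0121  0.0107]
```

```bash
python3 -m jog '[[-0.03,-0.137,0.1,-0.009,0.012,0.011,1],[-0.03,-0.137,0.1,-0.009,0.012,0.011,1],[-0.03,-0.137,0.1,-0.009,0.012,0.011,1],[-0.03,-0.137,0.1,-0.009,0.012,0.011,1],[-0.03,-0.137,0.1,-0.009,0.012,0.011,1],[-0.03,-0.137,0.1,-0.009,0.012,0.011,1]]'; python3 - <<'E'
from h import *
T=np.radians(45)
o,p,r=state();print(o['q'].round(2),r.as_matrix()[:,2])
for d,e in((50,-55),(50,-6)): p=loc(lift(0,T,d,e));print(p,row(p,Rd(T)))
E
```

```text
time_s: 1.43
ee_pos: [0.3702, -0.2527, 0.2363]
ee_rot: [0.011, 0.932, -0.059, 0.356]
force: [-0.3, 0.1, 0.7]
opening: 0.0003
gripper_force: 0.0
[ 1.92  0.4  -1.34  2.42 -1.36  0.01  0.38] [ 0.66340046 -0.06265113 -0.74563709]
[ 0.42466168 -0.18239041  0.10053764] [-0.0574 -0.0733  0.1329 -0.0052  0.009   0.0006]
[ 0.45895626 -0.18732823  0.06588941] [-0.0546 -0.0717  0.1818 -0.0052  0.009   0.0006]
```

45° tilt isn't reachable there because joints 3, 4, 5 and 6 have run to their limits. I'll pinch the bar with the tool pointing down instead.

```bash
cat >> h.py <<'E'
def Rp(a=0): # pinch: tool y=local +x, tilted so tool z leans forward by a
    y=Rz.apply([np.cos(a),0,np.sin(a)]);z=Rz.apply([np.sin(a),0,-np.cos(a)]);return R.from_matrix(np.c_[np.cross(y,z),y,z])
E
python3 - <<'E'
from h import *
for z in (.22,): p=loc(bar(0));p[2]=z;print(p,row(p,Rp()))
print(row(np.array([.4,-.3,.22]),Rp()))
E
```

```text
[ 0.49815006 -0.19297147  0.22      ] [ 0.0776 -0.074   0.0933  0.0869 -0.0942 -0.2353]
[ 0.0159  0.0438  0.0349  0.0869 -0.0942 -0.2353]
```

```bash
python3 -m jog '[[0.02,0.04,0.03,0.087,-0.094,-0.235,0.4],[0.02,0.04,0.03,0.087,-0.094,-0.235,0.4],[0.02,0.04,0.03,0.087,-0.094,-0.235,0.4],[0.02,0.04,0.03,0.087,-0.094,-0.235,0.4],[0.02,0.04,0.03,0.087,-0.094,-0.235,0.4],[0.02,0.04,0.03,0.087,-0.094,-0.235,0.4],[0.078,-0.074,0.093,0.087,-0.094,-0.235,0.4],[0.078,-0.074,0.093,0.087,-0.094,-0.235,0.4],[0.078,-0.074,0.093,0.087,-0.094,-0.235,0.4],[0.078,-0.074,0.093,0.087,-0.094,-0.235,0.4]]'; python3 - <<'E'
from h import *
o,p,r=state();print(o['q'].round(2))
p=loc(bar(0));p[2]=.22;print(p,row(p,Rp()))
E
```

```text
time_s: 2.27
ee_pos: [0.5019, -0.187, 0.2212]
ee_rot: [0.001, 0.897, 0.414, 0.156]
force: [-0.1, -0.4, 0.1]
opening: 0.0253
gripper_force: 0.0
[ 0.76  0.37 -0.41  1.92 -0.14  0.66 -0.21]
[ 0.49815006 -0.19297147  0.22      ] [-0.007   0.001  -0.0007  0.0334 -0.038  -0.0888]
```

```bash
python3 -m jog '[[-0.007,0.001,-0.001,0.033,-0.038,-0.089,0.4],[-0.007,0.001,-0.001,0.033,-0.038,-0.089,0.4],[-0.007,0.001,-0.001,0.033,-0.038,-0.089,0.4],[-0.007,0.001,-0.001,0.033,-0.038,-0.089,0.4],[-0.007,0.001,-0.001,0.033,-0.038,-0.089,0.4],[-0.007,0.001,-0.001,0.033,-0.038,-0.089,0.4],[-0.007,0.001,-0.001,0.033,-0.038,-0.089,0.4]]'; python3 - <<'E'
from h import *
o,p,r=state();print(o['q'].round(2))
p=loc(bar(0));p[2]=.150;print(p,row(p,Rp()))
p[2]=.1;print(p,row(p,Rp()))
E
```

```text
time_s: 2.85
ee_pos: [0.495, -0.1978, 0.2192]
ee_rot: [0.0, 0.76, 0.65, 0.001]
force: [0.4, -0.7, 0.3]
opening: 0.0257
gripper_force: 0.0
[ 0.61  0.45 -0.4   1.74  0.2   0.99 -0.02]
[ 0.49815006 -0.19297147  0.15      ] [ 0.0052  0.0023  0.0692  0.0003 -0.0002 -0.0018]
[ 0.49815006 -0.19297147  0.1       ] [ 0.0051  0.0022  0.1192  0.0003 -0.0002 -0.0018]
```

```bash
python3 -m jog '[[0.005,0.003,0.07,0,0,-0.002,0.4],[0.005,0.003,0.07,0,0,-0.002,0.4],[0.005,0.003,0.07,0,0,-0.002,0.4]]'; python3 - <<'E'
from h import *
import cv2
o,p,r=state();print(loci(p),o['q'].round(2))
p=loc(bar(0));p[2]=.1;print(p,row(p,Rp()))
a,_=snapshot("side");a=cv2.resize(a[110:230,200:350],None,fx=5,fy=5,interpolation=cv2.INTER_CUBIC);cv2.imwrite("pics/s1.png",a)
E
```

```text
time_s: 3.1
ee_pos: [0.4928, -0.1951, 0.1445]
ee_rot: [-0.005, 0.757, 0.653, -0.002]
force: [-1.1, 0.2, -0.4]
opening: 0.0256
gripper_force: 0.0
[-113.98125855   -2.85927399  144.46427661] [ 0.58  0.54 -0.37  1.84  0.26  0.82 -0.06]
[ 0.49815006 -0.19297147  0.1       ] [ 0.0028  0.0055  0.0444 -0.0016 -0.0004 -0.0007]
```

View pics/s1.png

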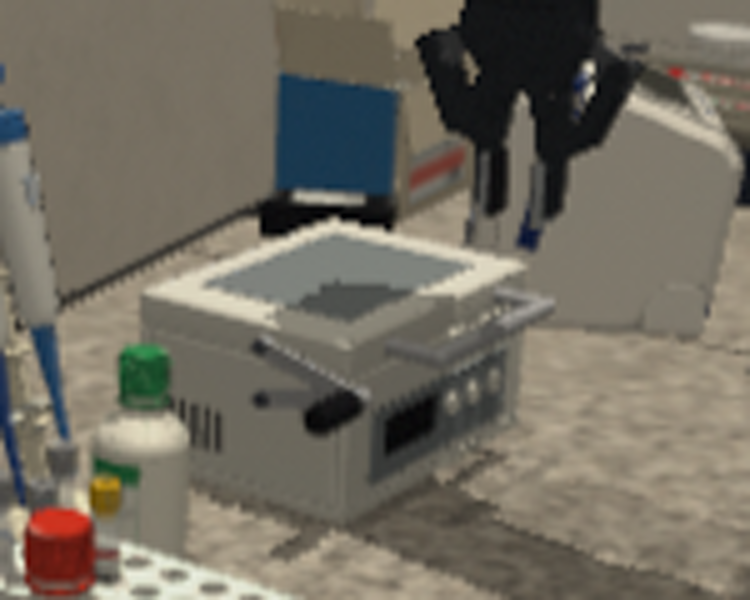

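The fingers, about (485,230) and (545,215) in the crop, are above the bar, whose middle is near (475,330). I'll check the projection.

```bash
python3 - <<'E'
from h import *
o,p,r=state();print(p,loci(p))
c=lambda P:((proj("side",P)-[200,110])*5).round()
for s in(-1,1):
  print(c(p+r.apply([0,s*.02,.019])))
print(c(p),c(loc([-109,0,97])),c(loc([-109,60,97])),c(loc([-109,-60,97])))
E
```

```text
[ 0.49467319 -0.19588318  0.1471974 ] [-111.98855116   -3.37748888  147.19739606]
[[539. 286.]]
[[478. 272.]]
[[511. 247.]] [[497. 331.]] [[443. 358.]] [[548. 306.]]
```

```bash
python3 -m jog '[[0.003,0.003,0.02,0,0,0,0.4],[0.003,0.003,0.035,0,0,0,0.4],[0.003,0.003,0.048,0,0,0,0.4],[0.003,0.003,0.048,0,0,0,0.4],[0.003,0.003,0.048,0,0,0,0.4]]'; python3 - <<'E'
from h import *
import cv2
o,p,r=state();print(loci(p),o['q'].round(2),o['force'])
a,_=snapshot("side");a=cv2.resize(a[130:210,240:330],None,fx=7,fy=7,interpolation=cv2.INTER_CUBIC);
b,_=snapshot("top");b=cv2.resize(b[150:250,280:380],None,fx=5.6,fy=5.6,interpolation=cv2.INTER_CUBIC);print(a.shape,b.shape)
cv2.imwrite("pics/s2.png",a);cv2.imwrite("pics/t2.png",b)
E
```

```text
time_s: 3.57
ee_pos: [0.5017, -0.1945, 0.1029]
ee_rot: [0.002, 0.757, 0.653, 0.001]
force: [-0.6, 0.6, -0.0]
opening: 0.0254
gripper_force: 0.0
[-105.25624001   -1.04937687  102.94245078] [ 0.56  0.6  -0.35  1.87  0.29  0.72 -0.1 ] [-0.55233217  0.589744   -0.00845159]
(560, 630, 3) (560, 560, 3)
```

View pics/s2.png

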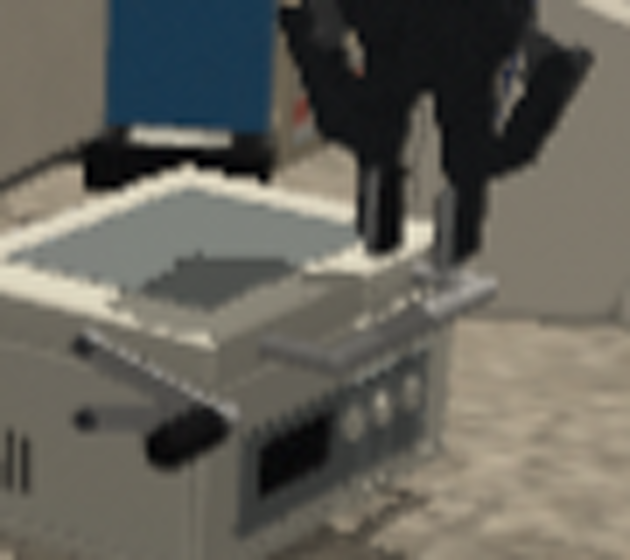

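View pics/t2.png

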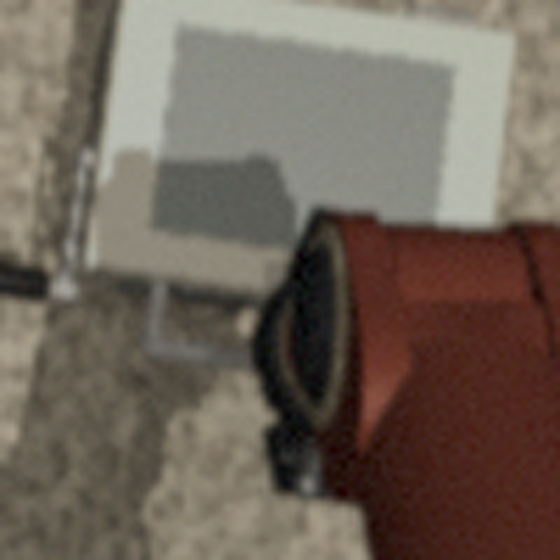

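```bash
python3 - <<'E'
from h import *
o,p,r=state();print(p,o['time_s'])
_,d=snapshot("side");c=get_calibration("side");K=c["camera_matrix"];T=c["extrinsics"]
v,u=np.mgrid[0:384,0:512];X=np.stack([(u-K[0,2])/K[0,0]*d,-(v-K[1,2])/K[1,1]*d,-d],-1)@T[:3,:3].T+T[:3,3]
L=loci(X.reshape(-1,3)).reshape(X.shape);np.set_printoptions(suppress=True,linewidth=200)
for rr in range(156,182,2):
    print(rr,[tuple(L[rr,cc].astype(int)) for cc in (291,293,295,297,303,305,307)])
E
```

```text
[ 0.50233515 -0.19447566  0.10347248] 3.6667
156 [(np.int64(-78), np.int64(3), np.int64(152)), (np.int64(-89), np.int64(10), np.int64(156)), (np.int64(-91), np.int64(3), np.int64(154)), (np.int64(-89), np.int64(-13), np.int64(150)), (np.int64(-116), np.int64(1), np.int64(159)), (np.int64(-125), np.int64(6), np.int64(162)), (np.int64(-132), np.int64(6), np.int64(163))]
158 [(np.int64(-80), np.int64(5), np.int64(147)), (np.int64(-90), np.int64(10), np.int64(150)), (np.int64(-91), np.int64(2), np.int64(148)), (np.int64(-89), np.int64(-13), np.int64(144)), (np.int64(-119), np.int64(5), np.int64(154)), (np.int64(-125), np.int64(4), np.int64(155)), (np.int64(-131), np.int64(4), np.int64(157))]
160 [(np.int64(-81), np.int64(6), np.int64(141)), (np.int64(-90), np.int64(10), np.int64(144)), (np.int64(-91), np.int64(1), np.int64(142)), (np.int64(-91), np.int64(-10), np.int64(139)), (np.int64(-120), np.int64(7), np.int64(149)), (np.int64(-125), np.int64(4), np.int64(150)), (np.int64(-135), np.int64(10), np.int64(153))]
162 [(np.int64(-82), np.int64(7), np.int64(136)), (np.int64(-90), np.int64(9
[... 2509 characters left out ...]
)), (np.int64(8), np.int64(-267), np.int64(0))]
178 [(np.int64(-107), np.int64(44), np.int64(103)), (np.int64(-111), np.int64(40), np.int64(102)), (np.int64(-111), np.int64(29), np.int64(99)), (np.int64(-112), np.int64(19), np.int64(97)), (np.int64(-73), np.int64(-87), np.int64(59)), (np.int64(3), np.int64(-244), np.int64(0)), (np.int64(-4), np.int64(-245), np.int64(1))]
180 [(np.int64(-111), np.int64(52), np.int64(100)), (np.int64(-113), np.int64(43), np.int64(98)), (np.int64(-112), np.int64(30), np.int64(94)), (np.int64(-72), np.int64(-53), np.int64(62)), (np.int64(-72), np.int64(-90), np.int64(52)), (np.int64(-6), np.int64(-227), np.int64(0)), (np.int64(-14), np.int64(-227), np.int64(1))]
```

```bash
cat >> h.py <<'E'
def cloud(n="side"):
    _,d=snapshot(n);c=get_calibration(n);K=c["camera_matrix"];T=c["extrinsics"]
    v,u=np.mgrid[0:384,0:512];X=np.stack([(u-K[0,2])/K[0,0]*d,-(v-K[1,2])/K[1,1]*d,-d],-1)@T[:3,:3].T+T[:3,3]
    return loci(X[d>0])
E
python3 - <<'E'
from h import *
np.set_printoptions(suppress=True)
L=cloud();o,p,r=state();print(loci(p),o['q'])
for z in range(80,240,8):
    m=(abs(L[:,2]-z)<4)&(abs(L[:,1])<45)&(L[:,0]<-75+0*z)&(L[:,0]>-220)
    q=L[m]
    if len(q):print(z,len(q),q[:,0].min().round(),q[:,0].max().round(),np.sort(q[:,0].round())[::max(1,len(q)//8)],q[:,1].min().round(),q[:,1].max().round())
E
```

```text
[-104.84446519   -0.78625023  103.15944244] [ 0.55545035  0.59866908 -0.34567322  1.86968024  0.29486883  0.7180693
 -0.10432518]
88 1 -76.0 -76.0 [-76.] -15.0 -15.0
96 33 -116.0 -110.0 [-116. -114. -113. -113. -113. -112. -112. -111. -110.] -44.0 43.0
104 40 -114.0 -75.0 [-114. -113. -112. -111. -110. -108. -107. -106.] -41.0 44.0
120 1 -91.0 -91.0 [-91.] -2.0 -2.0
128 22 -129.0 -88.0 [-129. -125. -124. -124. -120.  -94.  -94.  -93.  -92.  -91.  -89.] -11.0 14.0
136 37 -132.0 -80.0 [-132. -131. -128. -123. -120.  -93.  -92.  -91.  -88.  -80.] -9.0 15.0
144 39 -133.0 -79.0 [-133. -131. -128. -124. -119.  -93.  -93.  -92.  -89.  -80.] -9.0 12.0
152 38 -134.0 -78.0 [-134. -131. -130. -127. -124. -120.  -93.  -91.  -89.  -80.] -10.0 14.0
160 39 -135.0 -80.0 [-135. -131. -129. -126. -124. -119.  -92.  -92.  -90.  -82.] -8.0 14.0
168 43 -149.0 -76.0 [-149. -144. -133. -128. -122.  -91.  -89.  -87.  -79.] -12.0 16.0
176 66 -154.0 -75.0 [-154. -150. -141. -131. -126. -121.  -90.  -86.  -77.] -12.0 16.0
184 56 -156.0 -83.0 [-156. -151. -145. -130. -128. -123.  -93.  -90.] -12.0 16.0
192 78 -161.0 -84.0 [-161. -157. -149. -130. -128. -124. -118.  -93.  -88.] -17.0 20.0
200 66 -165.0 -83.0 [-165. -162. -156. -128. -124. -112. -101.  -93.  -84.] -14.0 20.0
208 70 -169.0 -84.0 [-169. -166. -157. -133. -128. -119. -108.  -98.  -92.] -9.0 21.0
216 96 -172.0 -75.0 [-172. -170. -155. -139. -130. -120. -102.  -93.] -10.0 24.0
224 97 -172.0 -75.0 [-172. -163. -153. -142. -127. -120. -101.  -93.  -75.] -14.0 23.0
232 85 -152.0 -77.0 [-152. -145. -137. -125. -120. -110. -101.  -91.  -80.] -6.0 22.0
```

```bash
python3 - <<'E'
from h import *
np.set_printoptions(suppress=True)
c=get_calibration("side");K=c["camera_matrix"];T=c["extrinsics"]
d=np.load("side0.npy");v,u=np.mgrid[0:384,0:512];X=(np.stack([(u-K[0,2])/K[0,0]*d,-(v-K[1,2])/K[1,1]*d,-d],-1)@T[:3,:3].T+T[:3,3])
q=X[(d>0)&(np.hypot(X[...,0]-.25,X[...,1]+.6)<.08)&(X[...,2]>.1)];print(q[:,2].min(), np.percentile(q[:,2],[1,5]), q[np.argsort(q[:,2])[:10]].round(3))
L=cloud();o,p,r=state();print(loci(p),o['time_s'])
q=L[(np.abs(L[:,1])<30)&(L[:,2]>115)&(L[:,0]<-75)&(L[:,0]>-140)];print(q[np.argsort(q[:,2])[:8]].round())
E
```

```text
0.2432891017253973 [0.25083931 0.27317118] [[ 0.231 -0.557  0.243]
 [ 0.228 -0.557  0.244]
 [ 0.225 -0.558  0.244]
 [ 0.233 -0.551  0.244]
 [ 0.237 -0.554  0.246]
 [ 0.273 -0.634  0.246]
 [ 0.226 -0.561  0.247]
 [ 0.264 -0.64   0.247]
 [ 0.267 -0.637  0.247]
 [ 0.27  -0.635  0.247]]
[-105.05511591   -0.73210052  102.85901962] 3.8167
[[-122.    5.  123.]
 [-124.    3.  123.]
 [ -90.   -3.  123.]
 [-123.   -3.  124.]
 [-126.   -4.  124.]
 [-123.    2.  125.]
 [ -88.    9.  125.]
 [ -92.   -5.  126.]]
```

Vision consistently shows the fingertips about 38 mm higher than the reported TCP implies, both at the start and now. I'll go down by what the camera shows, watching the force.

```bash
python3 -m jog '[[0,-0.003,0.01,0,0,0,0.4],[0,-0.003,0.02,0,0,0,0.4],[0,-0.003,0.03,0,0,0,0.4],[0,-0.003,0.037,0,0,0,0.4],[0,-0.003,0.037,0,0,0,0.4]]'; python3 - <<'E'
from h import *
L=cloud();o,p,r=state();print(loci(p),o['force'])
for z in range(84,150,8):
    q=L[(abs(L[:,2]-z)<4)&(abs(L[:,1])<18)&(L[:,0]<-70)&(L[:,0]>-140)];print(z,np.sort(q[:,0].round()))
E
```

```text
time_s: 4.23
ee_pos: [0.4971, -0.1931, 0.0628]
ee_rot: [-0.001, 0.757, 0.654, -0.0]
force: [-0.6, -0.6, -0.2]
opening: 0.0255
gripper_force: 0.0
[-109.40730526   -0.31375382   63.53640264] [-0.33852555 -0.48208243  1.1600161 ]
84 [-132. -131. -129. -129. -128. -123.  -73.  -73.  -72.  -72.  -72.  -72.
  -71.  -71.  -71.  -71.  -71.  -71.]
92 [-137. -136. -136. -136. -134. -134. -134. -133. -132. -131. -131. -131.
 -130. -129. -128. -127. -125. -124. -124. -114. -111. -110.  -87.  -87.
  -86.  -74.  -74.  -74.  -73.  -73.  -73.  -73.  -72.  -72.  -72.  -72.
  -72.  -72.]
100 [-138. -137. -136. -136. -136. -136. -134. -133. -131. -131. -131. -129.
 -128. -127. -127. -126. -123. -123. -122. -114. -114. -113. -113. -112.
 -112. -112. -112. -111. -111. -111. -111. -111. -110. -109. -109. -108.
 -108. -108. -106. -105. -100.  -99.  -99.  -98.  -98.  -98.  -98.  -97.
  -97.  -96.  -96.  -95.  -94.  -93.  -93.  -88.  -87.  -86.  -85.  -85.
  -84.  -73.  -73.  -73.  -73.  -73.  -72.  -72.  -72.  -72.  -71.  -71.
  -71.]
108 [-139. -138. -137. -137. -136. -136. -136. -135. -135. -133. -133. -1
[... 901 characters left out ...]
.  -77.  -77.  -76.  -76.  -75.  -75.  -74.
  -72.]
140 [-135. -135. -135. -135. -135. -135. -135. -134. -134. -134. -132. -132.
 -131. -131. -131. -131. -130. -130. -129. -128. -126. -126. -124. -124.
  -98.  -98.  -98.  -97.  -97.  -97.  -96.  -95.  -95.  -94.  -93.  -93.
  -92.  -90.  -90.  -87.  -87.  -85.  -81.  -81.  -78.  -78.  -76.  -76.
  -75.  -74.  -73.  -73.  -73.  -71.  -71.  -71.  -71.  -70.]
148 [-135. -135. -135. -135. -135. -135. -134. -134. -134. -134. -134. -133.
 -133. -133. -130. -128. -126. -126. -124. -123. -121. -100.  -99.  -99.
  -99.  -99.  -98.  -98.  -98.  -97.  -97.  -97.  -97.  -96.  -96.  -94.
  -93.  -92.  -89.  -87.  -86.  -73.  -73.  -72.  -71.  -71.  -70.]
```

The fingers straddle the bar, so I'll close.

```bash
python3 -m jog '[[0,0,0,0,0,0,1],[0,0,0,0,0,0,1],[0,0,0,0,0,0,1],[0,0,0,0,0,0,1]]'; python3 - <<'E'
from h import *
o,p,r=state();print(loci(p))
# tool axes: x=local y, y=local x, z=down
for th in np.radians([3,8,14,20,26,32,38,44,50,56,62,66,70,74,75]):
    d=bar(th)-bar(0);print(round(th,3),(d[0]/1e3).round(3),(-d[2]/1e3).round(3))
E
```

```text
time_s: 4.62
ee_pos: [0.5008, -0.1937, 0.0652]
ee_rot: [0.003, 0.757, 0.654, 0.002]
force: [4.9, -0.6, -4.1]
opening: 0.0098
gripper_force: 58.4
[-106.22307884   -0.34400564   65.20564091]
0.052 0.001 -0.009
0.14 0.003 -0.025
0.244 0.008 -0.043
0.349 0.015 -0.061
0.454 0.023 -0.077
0.559 0.033 -0.093
0.663 0.045 -0.108
0.768 0.058 -0.121
0.873 0.072 -0.133
0.977 0.088 -0.144
1.082 0.105 -0.152
1.152 0.116 -0.157
1.222 0.128 -0.161
1.292 0.14 -0.164
1.309 0.143 -0.165
```

```bash
python3 -m jog '[[0,0.001,-0.009,0,0,0,1],[0,0.003,-0.025,0,0,0,1],[0,0.008,-0.043,0,0,0,1],[0,0.015,-0.061,0,0,0,1],[0,0.023,-0.077,0,0,0,1],[0,0.033,-0.093,0,0,0,1],[0,0.033,-0.093,0,0,0,1]]'; python3 - <<'E'
from h import *
o,p,r=state();print(loci(p),r.as_matrix()[:,2],o['q'].round(2),o['moment'])
for th in np.radians([38,44,50,56,62,66,70,74,75]):
    d=bar(th)-bar(np.radians(32));print(round(th,3),(d[0]/1e3).round(3),(-d[2]/1e3).round(3))
E
```

```text
time_s: 5.2
ee_pos: [0.5328, -0.1983, 0.1599]
ee_rot: [0.002, 0.757, 0.654, 0.002]
force: [2.7, 0.9, -1.0]
opening: 0.0097
gripper_force: 59.1
[-73.93622952  -0.33985105 159.946074  ] [ 0.00564032 -0.00141621 -0.99998309] [ 0.56  0.56 -0.38  1.73  0.26  0.89 -0.07] [-0.02349087 -0.45633347  0.09185305]
0.663 0.012 -0.015
0.768 0.025 -0.028
0.873 0.039 -0.04
0.977 0.055 -0.05
1.082 0.072 -0.059
1.152 0.083 -0.064
1.222 0.095 -0.068
1.292 0.107 -0.071
1.309 0.11 -0.072
```

Forces are low. I'll continue to about 1.30.

```bash
python3 -m jog '[[0,0.012,-0.015,0,0,0,1],[0,0.025,-0.028,0,0,0,1],[0,0.039,-0.04,0,0,0,1],[0,0.055,-0.05,0,0,0,1],[0,0.072,-0.059,0,0,0,1],[0,0.083,-0.064,0,0,0,1],[0,0.095,-0.068,0,0,0,1],[0,0.104,-0.070,0,0,0,1],[0,0.109,-0.072,0,0,0,1],[0,0.109,-0.072,0,0,0,1]]'; python3 - <<'E'
from h import *
import cv2
o,p,r=state();print(loci(p),o['q'].round(2),o['moment'],o['force'])
a,_=snapshot("side");a=cv2.resize(a[80:220,190:340],None,fx=4,fy=4,interpolation=cv2.INTER_CUBIC);cv2.imwrite("pics/s3.png",a)
E
```

```text
time_s: 6.03
ee_pos: [0.6364, -0.2133, 0.2326]
ee_rot: [-0.0, 0.757, 0.654, -0.001]
force: [-5.9, 2.2, 13.3]
opening: 0.0096
gripper_force: 62.5
[ 30.80222508  -0.43982974 232.59888788] [ 0.49  0.66 -0.37  1.31  0.24  1.22 -0.04] [0.34993691 1.23714054 0.02350301] [-5.91897763  2.17156132 13.29635919]
```

View pics/s3.png

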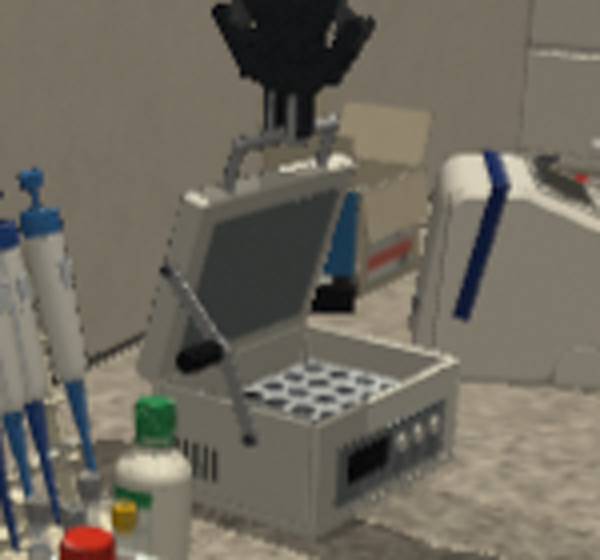

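The lid is up, the stay is nearly straight and the knob is at about (200,356) in the crop. I'll release, retreat upward and measure.

```bash
python3 -m jog '[[0,0,0,0,0,0,0.4],[0,0,0,0,0,0,0.4],[0,0,0,0,0,0,0.4],[0,0,-0.04,0,0,0,0.4],[0,0,-0.08,0,0,0,0.4],[0,0,-0.08,0,0,0,0.4]]'; python3 - <<'E'
from h import *
L=cloud();o,p,r=state();print(loci(p),o['q'].round(2),o['force'])
q=L[(L[:,1]>112)&(L[:,1]<160)&(L[:,2]>85)&(L[:,2]<170)&(L[:,0]>-70)&(L[:,0]<70)]
print(len(q),q.min(0),q.max(0),np.median(q,0))
b=L[(abs(L[:,1])<50)&(L[:,2]>235)&(L[:,2]<275)&(abs(L[:,0]-20)<60)];print(np.median(b,0),b[:,2].max())
E
```

```text
time_s: 6.58
ee_pos: [0.6416, -0.2143, 0.318]
ee_rot: [0.006, 0.757, 0.653, 0.005]
force: [0.7, -0.1, 2.6]
opening: 0.0254
gripper_force: 0.0
[ 34.79940566  -0.64451698 314.57499882] [ 0.48  0.61 -0.38  1.17  0.22  1.39 -0.02] [-0.16908447 -0.25543219 -0.01340586]
74 [ -2.85349908 112.838799   118.36652492] [ 50.13613315 150.7673033  169.32723551] [  3.46267656 139.0704968  128.75910528]
[ 25.46682008  -0.39137914 261.86866137] 266.76478992416844
```

```bash
python3 - <<'E'
from h import *
for l,a in(([-90,60,300],20),([-60,130,210],45)): print(row(loc(l),Rp(np.radians(a))))
E
```

```text
[ 0.0602 -0.1252  0.0131 -0.0538  0.0002 -0.0005]
[ 0.1304 -0.0964  0.1034 -0.1232  0.0004 -0.0005]
```

```bash
python3 -m jog '[[0.06,-0.125,0.013,-0.054,0,0,1],[0.06,-0.125,0.013,-0.054,0,0,1],[0.06,-0.125,0.013,-0.054,0,0,1],[0.06,-0.125,0.013,-0.054,0,0,1],[0.13,-0.096,0.103,-0.123,0,0,1],[0.13,-0.096,0.103,-0.123,0,0,1],[0.13,-0.096,0.103,-0.123,0,0,1],[0.13,-0.096,0.103,-0.123,0,0,1],[0.13,-0.096,0.103,-0.123,0,0,1]]'; python3 - <<'E'
from h import *
o,p,r=state();print(loci(p),o['q'].round(2),o['force'],Rz.inv().apply(r.as_matrix()[:,2]))
L=cloud()
t=Rz.inv().apply(r.as_matrix()[:,2]);s=(L-loci(p))@t;perp=np.linalg.norm(L-loci(p)-np.outer(s,t),axis=1)
m=(perp<22)&(s>-130)&(s<60);print(np.sort(s[m])[::-1][:200:6].round())
q=L[(L[:,1]>114)&(L[:,1]<160)&(L[:,2]>85)&(L[:,2]<150)&(L[:,0]>-30)&(L[:,0]<45)]
print(len(q),q[np.argsort(-q[:,1])][::3].round().astype(int).tolist())
E
```

```text
time_s: 7.38
ee_pos: [0.5511, -0.1134, 0.2305]
ee_rot: [0.237, 0.733, 0.618, 0.16]
force: [0.8, -0.4, -0.0]
opening: 0.0
gripper_force: 0.0
[-67.85174424  86.32846863 230.52898218] [ 0.22  0.27 -0.13  2.17  0.78  0.19 -0.8 ] [ 0.75162215 -0.35068059 -0.00591026] [ 0.54221533 -0.07308568 -0.83705497]
[-20. -26. -28. -29. -31. -32. -33. -35. -37. -39. -40. -42. -44. -45.
 -46. -48. -50. -51. -53. -55. -56. -58. -61. -62. -63. -65. -66. -67.
 -68. -69. -70. -71. -72. -73.]
71 [[9, 150, 125], [7, 149, 128], [11, 148, 133], [1, 148, 129], [2, 147, 123], [5, 147, 122], [5, 146, 119], [2, 146, 120], [3, 145, 125], [1, 143, 125], [2, 142, 122], [0, 141, 125], [1, 139, 121], [9, 137, 133], [2, 133, 131], [3, 132, 134], [0, 131, 128], [5, 129, 118], [0, 127, 130], [1, 125, 120], [3, 122, 134], [5, 120, 130], [3, 118, 127], [0, 117, 124]]
```

```bash
python3 - <<'E'
from h import *
print(row(loc([-8,131,143]),Rp(np.radians(45))))
E
```

```text
[ 0.0533  0.0046  0.1018 -0.034   0.012   0.0004]
```

```bash
python3 -m jog '[[0.053,0,0,-0.034,0.012,0,1],[0.053,0,0,-0.034,0.012,0,1],[0.053,0.005,0.06,-0.034,0.012,0,1],[0.053,0.005,0.1,-0.034,0.012,0,1],[0.053,0.005,0.1,-0.034,0.012,0,1]]'; python3 - <<'E'
from h import *
o,p,r=state();t=Rz.inv().apply(r.as_matrix()[:,2]);print(loci(p),loci(p)-20*t,o['q'].round(2),o['force'],t)
print(row(loc([-8,131,143]),Rp(np.radians(45))))
E
```

```text
time_s: 7.85
ee_pos: [0.5535, -0.1208, 0.2019]
ee_rot: [0.268, 0.729, 0.612, 0.152]
force: [0.5, -0.4, -0.4]
opening: -0.0
gripper_force: 0.0
[-64.44557559  79.29586957 201.87898727] [-75.90383895  81.75645778 218.0855818 ] [ 0.32  0.33 -0.3   2.23  1.67  0.27 -1.7 ] [ 0.50519604 -0.43342528 -0.40963331] [ 0.57291317 -0.12302941 -0.81032973]
[ 0.0611  0.0126  0.0737 -0.0271  0.0195  0.003 ]
```

```bash
python3 -m jog '[[0.061,0.013,0.02,-0.027,0.02,0.003,1],[0.061,0.013,0.02,-0.027,0.02,0.003,1],[0.061,0.013,0.04,-0.027,0.02,0.003,1],[0.061,0.013,0.06,-0.027,0.02,0.003,1],[0.061,0.013,0.074,-0.027,0.02,0.003,1],[0.061,0.013,0.074,-0.027,0.02,0.003,1]]'; python3 - <<'E'
from h import *
o,p,r=state();t=Rz.inv().apply(r.as_matrix()[:,2]);print(loci(p),loci(p)-20*t,o['q'].round(2),o['force'],t)
print(row(loc([-8,131,143]),Rp(np.radians(45))))
E
```

```text
time_s: 8.35
ee_pos: [0.6172, -0.0795, 0.1377]
ee_rot: [0.285, 0.701, 0.605, 0.249]
force: [-0.7, -0.3, -1.2]
opening: -0.0002
gripper_force: 0.0
[ -7.29472078 129.23172121 137.67327646] [-21.30546808 129.17490496 151.94547783] [ 0.51  0.62 -0.64  2.29  2.46  0.61 -2.43] [-0.70482947 -0.32044844 -1.21462609] [ 0.70053737  0.00284081 -0.71361007]
[ 0.0018  0.0032 -0.0043 -0.0015 -0.0004 -0.0007]
```

```bash
python3 -m jog '[[0,0.003,0.02,0,0,0,1],[0,0.004,0.032,0,0,0,1],[0,0.005,0.038,0,0,0,1],[0,0.006,0.043,0,0,0,1],[0,0.007,0.047,0,0,0,1],[0,0.007,0.047,0,0,0,1]]'; python3 - <<'E'
from h import *
o,p,r=state();t=Rz.inv().apply(r.as_matrix()[:,2]);print(loci(p),loci(p)-20*t,o['q'].round(2),Rz.inv().apply(o['force']),t)
L=cloud();q=L[(L[:,1]>114)&(L[:,1]<160)&(L[:,2]>85)&(L[:,2]<150)&(L[:,0]>-30)&(L[:,0]<45)]
print(q[np.argsort(-q[:,1])][:30].round().astype(int).tolist())
E
```

```text
time_s: 8.85
ee_pos: [0.6565, -0.0831, 0.1167]
ee_rot: [0.289, 0.697, 0.605, 0.252]
force: [-0.7, 0.8, -0.9]
opening: 0.0002
gripper_force: 0.0
[ 32.13270325 131.36399954 116.72754199] [ 17.96153373 131.30550252 130.84046275] [ 0.48  0.7  -0.61  2.21  2.48  0.63 -2.4 ] [-0.76755881  0.69121685 -0.85963282] [ 0.70855848  0.00292485 -0.70564604]
[[13, 150, 130], [17, 150, 121], [20, 150, 123], [24, 150, 125], [17, 149, 117], [14, 149, 127], [14, 148, 118], [22, 148, 125], [11, 148, 118], [11, 148, 115], [18, 148, 114], [25, 148, 115], [15, 148, 115], [26, 148, 121], [12, 148, 124], [26, 147, 118], [19, 147, 125], [15, 147, 123], [19, 147, 122], [23, 147, 113], [16, 147, 120], [12, 147, 121], [23, 147, 118], [9, 146, 138], [13, 146, 126], [24, 146, 127], [20, 145, 127], [10, 145, 118], [4, 144, 142], [11, 144, 141]]
```

```bash
python3 -m jog '[[0,-0.003,0.004,0,0,0,1],[0,-0.003,0.008,0,0,0,1],[0,-0.003,0.011,0,0,0,1],[0,-0.003,0.013,0,0,0,1],[0,-0.003,0.013,0,0,0,1]]'; python3 - <<'E'
from h import *
o,p,r=state();t=Rz.inv().apply(r.as_matrix()[:,2]);print(loci(p),loci(p)-20*t,Rz.inv().apply(o['force']))
L=cloud();q=L[(L[:,1]>145.5)&(L[:,1]<152)&(L[:,2]>85)&(L[:,2]<150)&(L[:,0]>-30)&(L[:,0]<45)]
print(q[:,[0,2]].round().astype(int).tolist(),np.median(q,0))
E
```

```text
time_s: 9.32
ee_pos: [0.6621, -0.0832, 0.1069]
ee_rot: [0.29, 0.696, 0.606, 0.253]
force: [-14.6, -0.1, 17.7]
opening: 0.0
gripper_force: 11.9
[ 37.68744501 131.97574146 106.90753983] [ 23.48639346 131.91426957 120.99037889] [-14.42990076  -2.19892612  17.68113223]
[[-11, 146], [-21, 148], [-25, 149], [27, 123], [33, 119], [30, 120], [25, 121], [23, 121], [32, 117], [29, 117], [23, 119], [33, 113], [30, 114], [26, 115], [17, 117], [30, 112], [28, 112], [25, 112], [24, 112], [19, 113], [30, 108], [24, 110], [20, 111], [25, 107]] [ 24.86990443 147.68391572 115.7125416 ]
```

The knob is at about (26,115) and the force has risen to 23 N, so it's at the stop. I'll retreat and verify.

```bash
python3 -m jog '[[0,0,-0.03,0,0,0,1],[0,0,-0.07,0,0,0,1],[0,0,-0.11,0,0,0,1],[0,0,-0.13,0,0,0,1],[0,0,-0.13,0,0,0,1],[0,0,-0.13,0,0,0,1]]'; python3 - <<'E'
from h import *
import cv2
o,p,r=state();print(loci(p),o['q'].round(2),o['force'])
L=cloud();q=L[(L[:,1]>145.5)&(L[:,1]<152)&(L[:,2]>85)&(L[:,2]<140)&(L[:,0]>-30)&(L[:,0]<45)];print(np.median(q,0))
b=L[(abs(L[:,1])<50)&(L[:,2]>250)&(L[:,2]<275)&(abs(L[:,0]-25)<40)];print(np.median(b,0),b[:,2].max())
a,_=snapshot("side");a=cv2.resize(a[80:240,170:340],None,fx=3.5,fy=3.5,interpolation=cv2.INTER_CUBIC);cv2.imwrite("pics/s4.png",a)
E
```

```text
time_s: 9.87
ee_pos: [0.5724, -0.0715, 0.1977]
ee_rot: [0.29, 0.697, 0.605, 0.252]
force: [0.3, 0.3, -0.2]
opening: -0.0002
gripper_force: 0.0
[-52.81145789 130.80019378 197.72167236] [ 0.54  0.43 -0.66  2.35  2.4   0.5  -2.43] [ 0.31544694  0.25157809 -0.16833947]
[ 26.14530869 147.04415568 115.11919058]
[ 28.25215596  12.98364313 263.29435219] 267.71768160904287
```

View pics/s4.png

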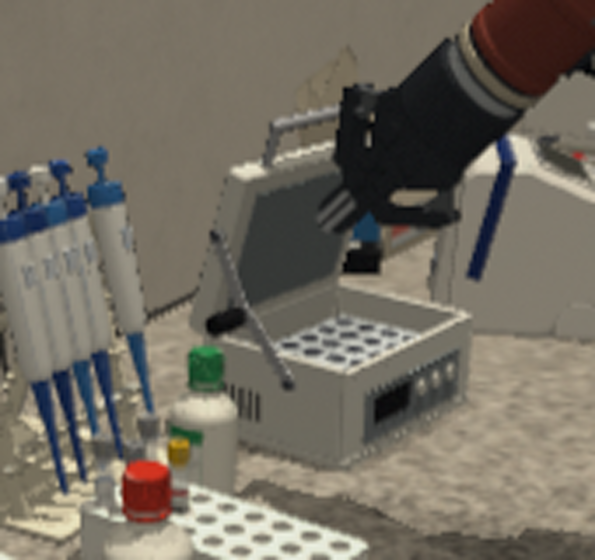

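The lid stands up, and the knob, at (225,320) in the crop, is past straight at (26,115) local, which is the locked stop. The bottles are upright and the gripper is touching nothing.

```bash
python3 -c "
from rig import *
print(job_done())"
```

```text
the job is handed in; nothing more can be done
None
```

The lid was raised by its bar and the stay knob pressed over centre to its stop, so the lid stands locked on its own; the bottles were not touched, and I handed the job in at about 10 s with the arm clear (the hand-in returned no verdict).

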